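Demould hexagonal stone bars and turn their stripes up

TASK

Empty the teal mould: lift out every yellow six-sided stone bar, roll it over face by face (the black rubber mat is there for that) until the face with the blue stripe is on top, and leave all the bars lying flat, stripe up, inside the grey metal tray. Do not disturb the stone cast, the denture or the little dish behind the work.

Things in the scene. Friction and masses are not known exactly. Their poses are not given: they have to be found in the camera images.
- bar_1: one of up to four like sand-yellow stone bars (absent ones read None): regular hexagonal prism 60 mm long, hexagon side 20 mm (34.6 mm across flats, 40 across corners), about 0.12 kg. Origin at its centre, x along its length, y through an edge, z through a flat. One of the six long faces bears a blue stripe; the others and the ends are plain
- bar_2: one of up to four like sand-yellow stone bars (absent ones read None): regular hexagonal prism 60 mm long, hexagon side 20 mm (34.6 mm across flats, 40 across corners), about 0.12 kg. Origin at its centre, x along its length, y through an edge, z through a flat. One of the six long faces bears a blue stripe; the others and the ends are plain
- bar_3: one of up to four like sand-yellow stone bars (absent ones read None): regular hexagonal prism 60 mm long, hexagon side 20 mm (34.6 mm across flats, 40 across corners), about 0.12 kg. Origin at its centre, x along its length, y through an edge, z through a flat. One of the six long faces bears a blue stripe; the others and the ends are plain
- bar_4: one of up to four like sand-yellow stone bars (absent ones read None): regular hexagonal prism 60 mm long, hexagon side 20 mm (34.6 mm across flats, 40 across corners), about 0.12 kg. Origin at its centre, x along its length, y through an edge, z through a flat. One of the six long faces bears a blue stripe; the others and the ends are plain
- bar_1_stripe (a point): centre of the blue stripe (46 x 10 mm) on the long face of bar_1, 17.3 mm from the bar's centre; x along the bar, z straight out of the face
- bar_2_stripe (a point): centre of the blue stripe (46 x 10 mm) on the long face of bar_2, 17.3 mm from the bar's centre; x along the bar, z straight out of the face
- bar_3_stripe (a point): centre of the blue stripe (46 x 10 mm) on the long face of bar_3, 17.3 mm from the bar's centre; x along the bar, z straight out of the face
- bar_4_stripe (a point): centre of the blue stripe (46 x 10 mm) on the long face of bar_4, 17.3 mm from the bar's centre; x along the bar, z straight out of the face
- mould: fixed teal silicone mould, 150 (x) by 222 mm (y); origin at the centre of its underside, z up. Base 6 mm thick, on it four open trough cavities at y = -75, -25, 25, 75 mm; a bar lies in one along x on a flat, its centre 23.3 mm above the bench, between ribs 62 mm long rising to 19 mm. Across each end of the troughs (x = 32 to 37 mm) a lip rises to 10 mm; the bar ends stand free above it
- mat: fixed black rubber mat, 150 mm (its x) by 160 mm (its y), 4 mm thick, for turning the bars on; origin at the centre of its underside, z up
- tray: fixed shallow grey metal tray, 150 mm (its x) by 220 mm (its y); floor 3 mm thick, rims 3 mm wide that rise to 9 mm above the bench. Origin at the centre of its underside, z up
- stone_cast: bystander: pale blue stone cast of a lower jaw, 60x71x41 mm, behind the work; origin at the centre of its underside
- denture_1: bystander: pink denture with white teeth, 51x60x20 mm, behind the work; origin at the centre of its underside
- dappen_dish: bystander: small cream waisted dish, 33 mm across, 24 mm high, behind the work; origin at the centre of its underside
Things that resemble listed ones, but are neither listed nor needed, are in the scene too. Leave any orange look-alike of the bar_3 alone.

How it is judged:
At the end, for the whole second after the job is handed in: Every bar that is present lies flat and at rest on the tray's floor with its stripe face on top (within 0.12 rad of level), its centre within 50 mm of the tray's centre along the tray's x and 95 mm along its y and 15 to 25 mm above the tray's underside (17.3 mm above its floor when flat) (angle between each of bar_1_stripe, bar_2_stripe, bar_3_stripe, bar_4_stripe's own z axis and vertical below 0.12 rad and x of bar_1 in the frame of tray between -0.05 and 0.05 m and y of bar_1 in the frame of tray between -0.095 and 0.095 m and z of bar_1 in the frame of tray between 0.015 and 0.025 m and linear speed of each of bar_1, bar_2, bar_3, bar_4 below 0.02 m/s and x of bar_2 in the frame of tray between -0.05 and 0.05 m and y of bar_2 in the frame of tray between -0.095 and 0.095 m and z of bar_2 in the frame of tray between 0.015 and 0.025 m and x of bar_3 in the frame of tray between -0.05 and 0.05 m and y of bar_3 in the frame of tray between -0.095 and 0.095 m and z of bar_3 in the frame of tray between 0.015 and 0.025 m and x of bar_4 in the frame of tray between -0.05 and 0.05 m and y of bar_4 in the frame of tray between -0.095 and 0.095 m and z of bar_4 in the frame of tray between 0.015 and 0.025 m); the robot touches nothing.
It fails at once if the stone cast is pushed more than 30 mm from its place (distance of stone_cast from where it was at the start of the episode above 0.03 m).
It fails at once if the denture is pushed more than 30 mm from its place (distance of denture_1 from where it was at the start of the episode above 0.03 m).
It fails at once if the little dish is pushed more than 30 mm from its place (distance of dappen_dish from where it was at the start of the episode above 0.03 m).
Of bar_1, bar_2, bar_3, bar_4 only 3 to 4 are there at a start; the rules pass over those that are not, and their reading is None.
At some moment in a run one of bar_1, bar_2, bar_3, bar_4 may be knocked a few centimetres aside while the robot is not near it.
Once in a run the grip may slacken for a moment while it holds something.
It also fails if it takes over 210 s, if anything falls off the work surface, if the arm or the gripper's body presses on something with over 40 N, if the wrist force passes 120 N, or if a joint passes its speed limit or range.

ROBOT

A 6-joint arm with a two-finger parallel gripper is mounted at the origin on a cart in front of the work surface, level with it; the furniture and walls round the work are solid. World frame = base frame: x ahead of the robot, y to its left, z up, the work surface at z = 0. Lengths are in m, angles in rad, forces in N, time in s.
With the tool pointing down it reaches from about 0.375 to 0.9 m from the base axis. Payload 3.1 kg.
Tool frame: the origin (TCP) lies at the centre of the arm's flange, where the gripper is bolted on; the fingertips stand 182 mm ahead of it and the grasp point (between the pads) lies 164 mm ahead of it; z points along the fingers, y is the line along which they close (so a half turn about z gives the same grasp; the last joint's range is limited). The gripper opens to 87 mm and grips with 3 to 60 N. Pads are 19 mm wide; open, the fingers measure 117 mm over their backs; the gripper's body (75 mm by 190 mm) begins 51 mm behind the grasp point.
Start: joints at [1.151, 0.527, 1.433, -0, 1.181, -0.178], TCP at [0.15, 0.607, 0.405] pointing down, gripper open.
Joint ranges: [-3.08, 3.08], [-0.75, 2.2], [0.22, 2.44], [-1.43, 4.57], [0, 2.65], [-2.85, 2.85]. Speed limits (rad/s): [2.79, 2.79, 3.14, 3.14, 3.14, 3.14].

INTERFACE

Orientations are given as a unit quaternion [x, y, z, w].
In Python, from rig import * gives the robot as it stands.
- The arm moves only by the tool move_arm, never from a script. Its argument "commands" is a list that holds one entry, the list of rows, each a list of 6 numbers: the shift along the tool's x, y, z in units of 40 mm (1.0 is 40 mm), then the turn, a rotation vector about the tool's x, y, z in rad. A call has 1 to 12 rows; each row is the pose to reach, as a shift and turn from the pose commanded when the call began, along the tool's axes at that moment; what a row does not reach only later rows make up. A row lasts 1/8 s, in which the tool goes at most 62.5 mm and 10.7 degrees, less where a joint would pass 70% of its speed; a pose out of reach is approached as far as the arm can. A call with a gripper value outside its range is refused whole. "claw" is the closure, from -1 (fully open) to 1 (shut), so that 0 is half open, set as the call begins (left out, the last holds). The fingers move at their own pace and stop on an object; "squeeze" is the grip in N (left out, the last holds). Time passes only in rows, so rows that repeat a pose let the fingers close. It gives the time, the measured TCP pose, the force, the opening and the grip force at its end, in the units of the state.
- get_obs(): the state, without advancing time (a new reading comes with each control period).
- camera(name): name is "scene" or "top"; returns a dict with "pixels" (480x640x3 uint8, blue, green, red), "range_z" (480x640 float32, m along the optical axis (not along the pixel's ray), 0 where there is no reading), "camera_matrix" (3x3 intrinsics, pixels), "D" ([k1, k2, p1, p2, k3] as OpenCV has them; the pictures are not rectified), "extrinsics" (4x4, takes a point from world to camera coordinates). Camera axes: x right, y up, looking along -z (the intrinsics and any distortion apply to the point x, -y, -z); pixel columns grow to the right and rows downward; lengths in m; the calibration is good to about 2 mm. A picture is of the moment at which its call begins.
- hand_in(): hands the job in; it is judged then, once.
The state is a dict: "time": time; "q": joint angles; "joint_velocities": joint speeds; "joint_torque": joint torques, N m; "position": TCP position; "tool_rot": TCP orientation; "ft_force": force on the tool from outside, world axes, zero at the start; "moment": the same for the moment, N m; "grip_width": finger opening in m; "grip_force": force on a finger pad.
Only numpy, scipy, OpenCV 4.12 (cv2) and the standard library are available. Lean on these libraries where they do the work, as an engineer would, in place of code of your own. Each camera call takes 0.05 s, during which the arm holds its last target. There are 200 camera calls.

## Working session

There is one attempt and no reset: what is moved stays moved. The work goes in short steps, Python scripts to look and compute and a tool call to move; the robot and the scene stay as the last step left them, time stands still between calls to the robot, and variables do not carry over. Pictures are saved under pics/ and viewed, at most 14 in all, crops included, and the job is handed in when it is done.

Besides the shell and the picture viewer there is one more tool, called after "Emit:" as name(argument=value, ...), one argument or row to a line, values as JSON. move_arm: Moves the arm, as the interface text tells. Its arguments: {"type":"object","properties":{"commands":{"type":"array","items":{"type":"array","items":{"type":"array","items":{"type":"number"}}}},"claw":{"type":"number"},"squeeze":{"type":"number"}},"required":["commands"]}

```bash
mkdir -p pics; ls
cat > h.py <<'E'
from rig import *
import numpy as np, cv2
from scipy.spatial.transform import Rotation as R
def world(c):
    K=c["camera_matrix"];D=np.array(c["D"],float);T=np.linalg.inv(c["extrinsics"])
    v,u=np.mgrid[0:480,0:640]
    p=cv2.undistortPoints(np.stack([u,v],-1).reshape(-1,1,2).astype(np.float64),np.array(K,float),D).reshape(480,640,2)
    z=c["range_z"]
    P=np.stack([p[...,0]*z,-p[...,1]*z,-z,np.ones_like(z)],-1)@T.T
    P=P[...,:3].copy();P[z==0]=np.nan
    return P
E
python3 - <<'E'
from h import *
o=get_obs();print(o)
for n in("top","scene"):
    c=camera(n);cv2.imwrite(f"pics/{n}0.png",c["pixels"]);np.savez(f"{n}0.npz",P=world(c),im=c["pixels"])
    print(np.linalg.inv(c["extrinsics"])[:3].round(3).tolist())
E
```

```text
pics
{'time': 0.0, 'q': array([ 1.15051401e+00,  5.28460404e-01,  1.43391891e+00, -1.84847279e-05,
        1.18136336e+00, -1.78526446e-01]), 'joint_velocities': array([ 0.00051836,  0.00010705, -0.00125237, -0.00017138, -0.00058497,
        0.00066086]), 'joint_torque': array([ 9.73414426e-04, -4.40043175e+01, -1.76593816e+01,  6.34613307e-02,
        5.81411412e-02, -1.73778681e-04]), 'position': array([0.14947526, 0.6065045 , 0.40376946]), 'tool_rot': array([ 1.20580223e-01,  9.92703004e-01, -1.02970368e-03, -3.08908325e-04]), 'ft_force': array([-0.06836003, -0.42269144,  0.8156463 ]), 'moment': array([-0.0083675 , -0.04171004, -0.03224534]), 'grip_force': 0.0, 'grip_width': 0.08693710491298456}
[[0.025, 0.992, -0.122, 0.361], [-1.0, 0.024, -0.014, 0.018], [-0.011, 0.122, 0.992, 1.469]]
[[0.876, 0.222, -0.428, -0.192], [-0.482, 0.427, -0.765, -1.239], [0.013, 0.876, 0.481, 0.863]]
```

View pics/top0.png

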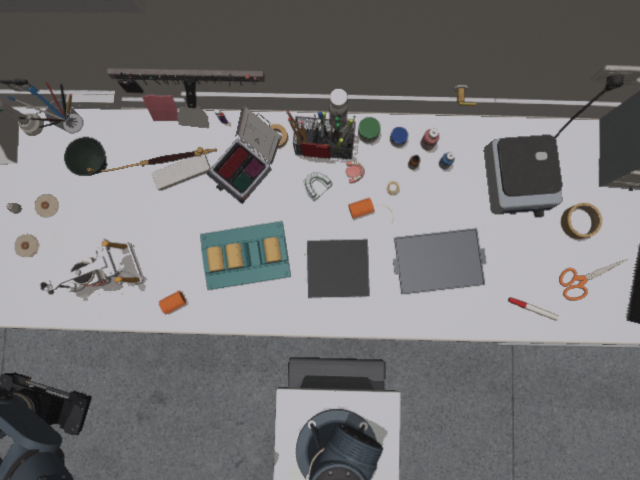

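View pics/scene0.png

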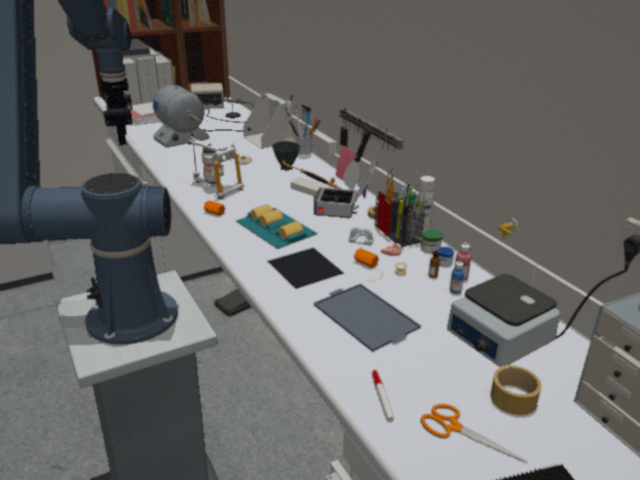

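The top view shows the mould (245,255) holding three bars at (216,258), (235,256) and (272,250). The mat is at (338,268), the tray at (440,262), and two orange look-alikes at (361,208) and (173,302). No stripe is clearly visible yet.

```bash
cat >> h.py <<'E'
def rect(P,m):
    q=P[m];q=q[np.isfinite(q).all(1)]
    r=cv2.minAreaRect(q[:,:2].astype(np.float32)*1000)
    return np.round(r[0],1),np.round(r[1],1),round(r[2],1),np.nanpercentile(q[:,2],[5,50,95]).round(4)
def comps(m,amin=30):
    n,l,s,c=cv2.connectedComponentsWithStats(m.astype(np.uint8))
    return [(l==i) for i in range(1,n) if s[i,4]>=amin]
E
python3 - <<'E'
from h import *
d=np.load("top0.npz");P=d["P"];im=d["im"];hsv=cv2.cvtColor(im,cv2.COLOR_BGR2HSV)
H,S,V=[hsv[...,i].astype(int) for i in range(3)]
roi=np.zeros((480,640),bool);roi[195:320,190:500]=1
for n,m in dict(teal=roi&(H>80)&(H<100)&(S>120),bar=roi&(H>12)&(H<30)&(S>90)&(P[...,2]>0.012),dark=roi&(V<110)&(S<80)&(P[...,2]<.02)).items():
    for k in comps(cv2.morphologyEx(m.astype(np.uint8),cv2.MORPH_CLOSE if n!='bar' else cv2.MORPH_OPEN,np.ones((3,3))),60):
        print(n,k.sum(),*rect(P,k))
for n,(a,b,c,e) in dict(top=(215,295,195,295),scene=(195,250,230,325)).items():
    i=np.load(n+"0.npz")["im"][a:b,c:e]
    cv2.imwrite(f"pics/{n}c.png",cv2.resize(i,None,fx=6,fy=6,interpolation=cv2.INTER_CUBIC))
a=cv2.imread("pics/topc.png");b=cv2.imread("pics/scenec.png")
w=max(a.shape[1],b.shape[1]);f=lambda x:cv2.copyMakeBorder(x,0,0,0,w-x.shape[1],0)
x=np.vstack([f(a),f(b)]);cv2.imwrite("pics/crop0.png",cv2.resize(x,None,fx=.72,fy=.72));print(x.shape)
E
```

```text
bar 324 [505.  181.5] [58.  37.6] 10.4 [0.026  0.0381 0.0447]
bar 333 [486.4 279.3] [57.2 38.9] 10.8 [0.0266 0.039  0.0449]
bar 327 [477.8 327.2] [57.5 37.9] 10.7 [0.0266 0.0385 0.0457]
dark 184 [ 531.  -323.7] [199.  99.] 50.8 [-0.0016  0.004   0.0109]
dark 3422 [463.5  11. ] [148.9 159. ] 2.6 [-0.001   0.0042  0.0095]
dark 81 [460.6 282.9] [80.9 37.7] 61.4 [0.0036 0.0107 0.0224]
dark 75 [478.2 170.4] [20.8 58.6] 10.3 [0.0039 0.0099 0.0185]
(810, 600, 3)
```

View pics/crop0.png

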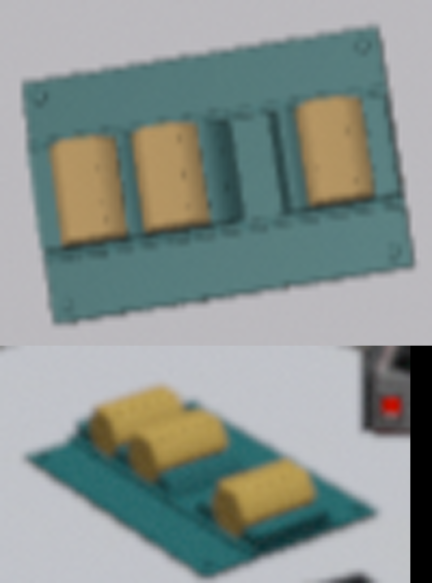

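```bash
cat >> h.py <<'E'
D=0.174
def pose(c,yaw,tilt):
    yaw,tilt=np.radians([yaw,tilt]);y=np.array([np.cos(yaw),np.sin(yaw),0]);z=np.array([0,0,-1.])
    A=R.from_rotvec(tilt*y)*R.from_matrix(np.stack([np.cross(y,z),y,z],1))
    return np.array(c)-D*A.apply([0,0,1]),A
def here():
    o=get_obs();A=R.from_quat(o["tool_rot"]);return np.array(o["position"]),A,o
def rows(*ts):
    p,A,o=here();c=p+D*A.apply([0,0,1]);y=A.apply([0,1,0]);z=A.apply([0,0,1])
    print("t",round(o["time"],2),"c",c.round(4),"yaw",np.degrees(np.arctan2(y[1],y[0])).round(1),"tiltvec",z.round(3),"F",o["ft_force"].round(1),"w",round(o["grip_width"],4),"q",o["q"].round(2))
    for t in ts:
        P,B=pose(*t);d=A.inv().apply(P-p)/.04;r=(A.inv()*B).as_rotvec()
        print(np.r_[d.round(2),r.round(3)].tolist(), "n>=",int(np.ceil(max(np.linalg.norm(d)*40/62.5,np.degrees(np.linalg.norm(r))/10.7))))
E
python3 - <<'E'
from h import *
d=np.load("top0.npz");P=d["P"];im=d["im"]
print([P[v,u].round(3).tolist() for u,v in((394,237),(477,230),(484,288),(400,293))])
print([P[v,u].round(3).tolist() for u,v in((309,242),(367,241),(368,295),(309,296),(204,236),(284,224),(288,276),(208,287))])
g=cv2.cvtColor(im,cv2.COLOR_BGR2GRAY);m=np.zeros_like(g,bool);m[222:300,388:492]=g[222:300,388:492]<115
for k in comps(m,300):print("tray",k.sum(),*rect(P,cv2.erode(k.astype(np.uint8),np.ones((1,1)))>0), np.nanmean(P[k],0))
rows(([.505,.1815,.14],10.6,0),([.505,.1815,.0240],10.6,0))
E
```

```text
[[0.548, -0.136, 0.005], [0.572, -0.355, 0.003], [0.42, -0.374, -0.001], [0.402, -0.154, 0.003]]
[[0.529, 0.087, 0.008], [0.535, -0.065, 0.008], [0.395, -0.071, 0.002], [0.388, 0.083, 0.005], [0.538, 0.364, 0.008], [0.576, 0.155, 0.002], [0.439, 0.139, 0.008], [0.405, 0.347, 0.007]]
tray 2597 [ 489.1 -258.4] [148.8 227.9] 7.8 [-0.0022  0.0031  0.009 ] [ 0.49948542 -0.30213127  0.00320981]
t 0.1 c [0.1494 0.6062 0.2298] yaw 76.1 tiltvec [-0.001 -0.002 -1.   ] F [-0.1 -0.2  0.4] w 0.0868 q [ 1.15  0.53  1.43 -0.    1.18 -0.18]
[-11.17, -8.18, 2.26, -0.002, 0.001, 1.144] n>= 9
[-11.17, -8.18, 5.16, -0.002, 0.001, 1.144] n>= 10
```

Emit:
move_arm(
  commands=[
    [[-11.17, -8.18, 2.26, 0, 0, 1.144], [-11.17, -8.18, 2.26, 0, 0, 1.144], [-11.17, -8.18, 2.26, 0, 0, 1.144], [-11.17, -8.18, 2.26, 0, 0, 1.144], [-11.17, -8.18, 2.26, 0, 0, 1.144], [-11.17, -8.18, 2.26, 0, 0, 1.144], [-11.17, -8.18, 2.26, 0, 0, 1.144], [-11.17, -8.18, 2.26, 0, 0, 1.144], [-11.17, -8.18, 2.26, 0, 0, 1.144], [-11.17, -8.18, 2.26, 0, 0, 1.144], [-11.17, -8.18, 2.26, 0, 0, 1.144], [-11.17, -8.18, 2.26, 0, 0, 1.144]],
  ],
  claw=-1,
)

```text
time: 1.6
position: [0.5039, 0.1833, 0.3144]
tool_rot: [0.638, 0.77, -0.0, -0.0]
ft_force: [-0.5, -0.1, -0.4]
grip_width: 0.0868
grip_force: 0.0
```

Run:
```python
from h import *
rows(([.505,.1815,.05],10.6,0),([.505,.1815,.0240],10.6,0))
```

```text
t 1.6 c [0.5037 0.1833 0.1404] yaw 10.7 tiltvec [-0.001  0.    -1.   ] F [-0.5 -0.1 -0.4] w 0.0868 q [ 0.14  0.54  1.74  0.    0.86 -0.05]
[-0.05, 0.02, 2.26, -0.001, -0.0, 0.002] n>= 2
[-0.05, 0.02, 2.91, -0.001, -0.0, 0.002] n>= 2
```

Emit:
move_arm(
  commands=[
    [[-0.05, 0.02, 1.2, 0, 0, 0], [-0.05, 0.02, 2.26, 0, 0, 0], [-0.05, 0.02, 2.6, 0, 0, 0], [-0.05, 0.02, 2.91, 0, 0, 0], [-0.05, 0.02, 2.91, 0, 0, 0]],
  ],
)

```text
time: 2.22
position: [0.5062, 0.1808, 0.1981]
tool_rot: [0.638, 0.77, 0.0, 0.0]
ft_force: [-0.2, -0.2, 0.1]
grip_width: 0.087
grip_force: 0.0
```

Emit:
move_arm(
  commands=[
    [[0, 0, 0, 0, 0, 0], [0, 0, 0, 0, 0, 0], [0, 0, 0, 0, 0, 0], [0, 0, 0, 0, 0, 0], [0, 0, 0, 0, 0, 0], [0, 0, 0, 0, 0, 0], [0, 0, -1, 0, 0, 0], [0, 0, -2, 0, 0, 0], [0, 0, -3.5, 0, 0, 0], [0, 0, -3.5, 0, 0, 0]],
  ],
  claw=1,
  squeeze=35,
)

```text
time: 3.48
position: [0.5078, 0.1807, 0.3421]
tool_rot: [0.639, 0.769, 0.004, 0.004]
ft_force: [0.3, -0.3, -0.7]
grip_width: 0.0595
grip_force: 35.0
```

Run:
```python
from h import *
rows(([.463,.011,.17],2.6,0),([.463,.011,.17],2.6,-60),([.463,.011,.17],2.6,60))
```

```text
t 3.48 c [0.5097 0.1809 0.1681] yaw 10.6 tiltvec [ 0.011  0.002 -1.   ] F [ 0.3 -0.3 -0.7] w 0.0595 q [ 0.13  0.5   1.71  0.    0.92 -0.05]
[-3.96, -1.88, -0.07, 0.011, -0.0, 0.14] n>= 3
[-0.23, -1.38, 2.11, 0.083, -1.046, 0.121] n>= 6
[-7.69, -2.43, 2.1, -0.063, 1.045, 0.132] n>= 6
```

Emit:
move_arm(
  commands=[
    [[-3.96, -1.88, 0, 0, 0, 0.14], [-3.96, -1.88, 0, 0, 0, 0.14], [-3.96, -1.88, 0, 0, 0, 0.14], [-0.23, -1.38, 2.11, 0.08, -1.046, 0.12], [-0.23, -1.38, 2.11, 0.08, -1.046, 0.12], [-0.23, -1.38, 2.11, 0.08, -1.046, 0.12], [-0.23, -1.38, 2.11, 0.08, -1.046, 0.12], [-0.23, -1.38, 2.11, 0.08, -1.046, 0.12], [-0.23, -1.38, 2.11, 0.08, -1.046, 0.12], [-0.23, -1.38, 2.11, 0.08, -1.046, 0.12], [-0.23, -1.38, 2.11, 0.08, -1.046, 0.12]],
  ],
)

```text
time: 4.85
position: [0.4532, 0.1614, 0.2517]
tool_rot: [0.595, 0.629, -0.349, 0.358]
ft_force: [0.4, 0.5, -1.6]
grip_width: 0.0596
grip_force: 35.0
```

```bash
cat >> h.py <<'E'
def shot(name,n,pt,r=60,f=6):
    c=camera(n);E=np.array(c["extrinsics"]);q=E[:3,:3]@np.array(pt)+E[:3,3];q=q*[1,-1,-1]
    uv=cv2.projectPoints(q.reshape(1,1,3),np.zeros(3),np.zeros(3),np.array(c["camera_matrix"],float),np.array(c["D"],float))[0].ravel().astype(int)
    u,v=uv;x=c["pixels"][max(0,v-r):v+r,max(0,u-r):u+r]
    cv2.imwrite("pics/"+name,cv2.resize(x,None,fx=f,fy=f,interpolation=cv2.INTER_CUBIC));print(n,uv);return c
E
python3 - <<'E'
from h import *
rows(([.463,.011,.06],2.6,-60),([.463,.011,.0215],2.6,-60),([.463,.011,.17],2.6,60))
p,A,o=here();shot("s1.png","scene",p+D*A.apply([0,0,1]),40,8)
E
```

```text
t 4.85 c [0.4594 0.0109 0.1647] yaw 2.8 tiltvec [ 0.036 -0.865 -0.5  ] F [ 0.4  0.5 -1.6] w 0.0596 q [ 0.32  0.75  1.83 -1.06  1.27  0.99]
[2.27, 0.11, 1.31, -0.003, -0.0, 0.012] n>= 2
[3.1, 0.12, 1.79, -0.003, -0.0, 0.012] n>= 3
[-3.88, 0.05, 6.46, -0.015, 2.094, 0.004] n>= 12
scene [303 212]
```

View pics/s1.png

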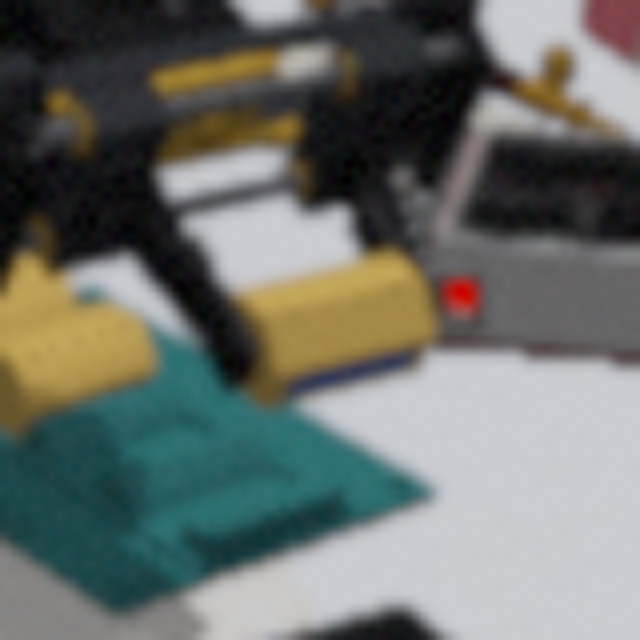

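The stripe shows on the lower -y face of the held bar, around (350,370) in the crop. That was the bottom face originally, so this bar needs a 180° roll. It is already turned -60°, so I place it on the mat.

Emit:
move_arm(
  commands=[
    [[2.27, 0.11, 1.31, 0, 0, 0.012], [2.27, 0.11, 1.31, 0, 0, 0.012], [2.7, 0.12, 1.55, 0, 0, 0.012], [3.08, 0.12, 1.78, 0, 0, 0.012], [3.08, 0.12, 1.78, 0, 0, 0.012], [3.08, 0.12, 1.78, 0, 0, 0.012]],
  ],
)

```text
time: 5.65
position: [0.4573, 0.161, 0.1118]
tool_rot: [0.6, 0.624, -0.346, 0.362]
ft_force: [0.3, -0.1, -1.1]
grip_width: 0.0595
grip_force: 35.0
```

Run:
```python
from h import *
rows(([.463,.011,.0215],2.6,-60))
```

```text
t 5.65 c [0.4637 0.0104 0.0248] yaw 2.4 tiltvec [ 0.037 -0.865 -0.5  ] F [ 0.3 -0.1 -1.1] w 0.0595 q [ 0.32  1.02  1.81 -1.14  1.16  1.24]
[0.08, -0.03, 0.03, -0.002, 0.0, -0.004] n>= 1
```

Emit:
move_arm(
  commands=[
    [[0.07, 0, 0.04, 0, 0, 0], [0.07, 0, 0.04, 0, 0, 0], [0.07, 0, 0.04, 0, 0, 0]],
  ],
)

```text
time: 6.02
position: [0.4574, 0.1612, 0.1085]
tool_rot: [0.6, 0.624, -0.346, 0.362]
ft_force: [1.1, 1.0, 1.2]
grip_width: 0.0596
grip_force: 35.0
```

Emit:
move_arm(
  commands=[
    [[0.07, 0, 0.02, 0, 0, 0], [0.07, 0, 0.02, 0, 0, 0], [0.07, 0, 0.02, 0, 0, 0], [0.07, 0, 0.02, 0, 0, 0], [-0.3, 0, -1.5, 0, 0, 0], [-0.3, 0, -2.5, 0, 0, 0], [-1.5, 0, -3.5, 0, 0, 0], [-1.5, 0, -3.5, 0, 0, 0]],
  ],
  claw=-1,
)

```text
time: 7.02
position: [0.4538, 0.2538, 0.2336]
tool_rot: [0.601, 0.624, -0.343, 0.364]
ft_force: [0.2, 0.5, -0.7]
grip_width: 0.087
grip_force: 0.0
```

```bash
cat >> h.py <<'E'
def bars(png=None):
    c=camera("top");P=world(c);hsv=cv2.cvtColor(c["pixels"],cv2.COLOR_BGR2HSV);H,S,V=[hsv[...,i].astype(int) for i in range(3)]
    m=(H>12)&(H<30)&(S>90)&(P[...,2]>0.010)&(P[...,2]<.06)&(P[...,0]>.35)&(P[...,0]<.6)&(np.abs(P[...,1])<.42)
    b=(H>100)&(H<135)&(S>70)&(P[...,0]>.35)&(P[...,0]<.6)&(np.abs(P[...,1])<.42)
    mm=cv2.morphologyEx((m|(b&(P[...,2]>.015))).astype(np.uint8),cv2.MORPH_OPEN,np.ones((3,3)))
    for k in comps(mm,60):
        s=k&b;print("bar",k.sum(),*rect(P,k),"stripe",s.sum(),np.nanmean(P[s],0).round(4) if s.sum()>4 else "")
    if png:
        u=slice(180,500);cv2.imwrite("pics/"+png,cv2.resize(c["pixels"][200:310,190:500],None,fx=2.5,fy=2.5,interpolation=cv2.INTER_CUBIC))
    return c
E
python3 - <<'E'
from h import *
rows(([.463,.011,.12],2.6,60),([.463,.011,.0215],2.6,60))
bars("t1.png")
E
```

```text
t 7.03 c [0.4612 0.1034 0.1464] yaw 2.5 tiltvec [ 0.042 -0.864 -0.501] F [ 0.2  0.5 -0.7] w 0.087 q [ 0.48  0.81  1.7  -0.93  1.38  1.01]
[-4.36, -0.03, 8.85, 0.011, 2.093, -0.002] n>= 12
[-2.22, -0.06, 10.08, 0.011, 2.093, -0.002] n>= 12
bar 182 [464.8  21. ] [58.9 18. ] 1.4 [0.0234 0.0359 0.0426] stripe 0 
bar 64 [469.1  -4.7] [47.1  8.1] 1.2 [0.0224 0.0296 0.0394] stripe 0
```

View pics/t1.png

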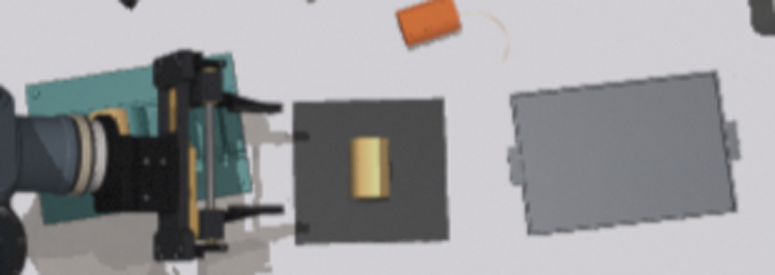

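The bar lies flat on the mat, at (370,167) in the crop, where it was aimed. Next I regrip it leaning the other way.

Run:
```python
from h import *
rows(([.4635,.0105,.22],2.4,60),([.4635,.0105,.075],2.4,60))
```

```text
t 7.08 c [0.4602 0.1026 0.1446] yaw 2.4 tiltvec [ 0.04  -0.865 -0.501] F [ 0.1  0.9 -0.7] w 0.0867 q [ 0.48  0.81  1.7  -0.93  1.38  1.01]
[-6.56, 0.0, 7.57, 0.007, 2.094, 0.001] n>= 12
[-3.42, -0.02, 9.39, 0.007, 2.094, 0.001] n>= 12
```

Emit:
move_arm(
  commands=[
    [[-6.56, 0, 7.57, 0, 2.094, 0], [-6.56, 0, 7.57, 0, 2.094, 0], [-6.56, 0, 7.57, 0, 2.094, 0], [-6.56, 0, 7.57, 0, 2.094, 0], [-6.56, 0, 7.57, 0, 2.094, 0], [-6.56, 0, 7.57, 0, 2.094, 0], [-6.56, 0, 7.57, 0, 2.094, 0], [-6.56, 0, 7.57, 0, 2.094, 0], [-6.56, 0, 7.57, 0, 2.094, 0], [-6.56, 0, 7.57, 0, 2.094, 0], [-6.56, 0, 7.57, 0, 2.094, 0], [-6.56, 0, 7.57, 0, 2.094, 0]],
  ],
)

```text
time: 8.57
position: [0.4688, -0.1411, 0.3051]
tool_rot: [0.61, 0.634, 0.328, -0.344]
ft_force: [-0.3, 0.6, -0.4]
grip_width: 0.0866
grip_force: 0.0
```

Run:
```python
from h import *
rows(([.4635,-.035,.045],2.4,60),([.4635,.0105,.0215],2.4,60))
```

```text
t 8.57 c [0.4626 0.0043 0.2097] yaw 2.3 tiltvec [-0.036  0.836 -0.548] F [-0.3  0.6 -0.4] w 0.0866 q [-0.69  0.64  1.79  0.68  1.52 -1.06]
[-4.23, -0.01, 1.44, -0.0, 0.056, -0.003] n>= 3
[-4.1, 0.04, 2.71, -0.0, 0.056, -0.003] n>= 4
```

Emit:
move_arm(
  commands=[
    [[-4.23, 0, 1.4, 0, 0.056, 0], [-4.23, 0, 1.4, 0, 0.056, 0], [-4.23, 0, 1.4, 0, 0.056, 0], [-4.23, 0, 1.4, 0, 0.056, 0], [-4.1, 0.02, 2.2, 0, 0.056, 0], [-4.1, 0.04, 2.71, 0, 0.056, 0], [-4.1, 0.04, 2.71, 0, 0.056, 0], [-4.1, 0.04, 2.71, 0, 0.056, 0]],
  ],
)

```text
time: 9.57
position: [0.4714, -0.1416, 0.1106]
tool_rot: [0.601, 0.627, 0.343, -0.358]
ft_force: [0.3, -0.5, 0.0]
grip_width: 0.0871
grip_force: 0.0
```

Run:
```python
from h import *
rows(([.4635,.0105,.0215],2.4,60))
```

```text
t 9.57 c [0.4651 0.0081 0.0222] yaw 2.4 tiltvec [-0.036  0.861 -0.508] F [ 0.3 -0.5  0. ] w 0.0871 q [-0.69  1.02  1.78  0.73  1.28 -1.31]
[-0.03, -0.04, 0.06, -0.0, 0.009, 0.001] n>= 1
```

Run:
```python
from h import *
rows(([.4635,.0105,.20],2.4,60))
```

```text
t 9.57 c [0.4651 0.0081 0.0222] yaw 2.4 tiltvec [-0.036  0.861 -0.508] F [ 0.3 -0.5  0. ] w 0.0871 q [-0.69  1.02  1.78  0.73  1.28 -1.31]
[3.82, -0.03, -2.2, -0.0, 0.009, 0.001] n>= 3
```

Emit:
move_arm(
  commands=[
    [[-0.03, -0.04, 0.06, 0, 0.01, 0], [-0.03, -0.04, 0.06, 0, 0.01, 0], [-0.03, -0.04, 0.06, 0, 0.01, 0], [-0.03, -0.04, 0.06, 0, 0.01, 0], [-0.03, -0.04, 0.06, 0, 0.01, 0], [-0.03, -0.04, 0.06, 0, 0.01, 0], [0.95, -0.04, -0.5, 0, 0.01, 0], [1.9, -0.04, -1.1, 0, 0.01, 0], [3.8, -0.04, -2.2, 0, 0.01, 0], [3.8, -0.04, -2.2, 0, 0.01, 0], [3.8, -0.04, -2.2, 0, 0.01, 0]],
  ],
  claw=1,
)

```text
time: 10.95
position: [0.4694, -0.14, 0.2865]
tool_rot: [0.599, 0.626, 0.346, -0.36]
ft_force: [-0.5, -0.3, -1.1]
grip_width: 0.0597
grip_force: 35.0
```

Run:
```python
from h import *
rows(([.493,-.3165,.23],7,-60),([.493,-.3165,.2],7,0))
```

```text
t 10.95 c [0.4632 0.0104 0.1992] yaw 2.5 tiltvec [-0.036  0.864 -0.501] F [-0.5 -0.3 -1.1] w 0.0597 q [-0.69  0.69  1.8   0.7   1.53 -1.1 ]
[0.32, 0.1, -0.97, 0.002, -2.091, -0.096] n>= 12
[-0.33, 0.4, -4.93, 0.043, -1.045, -0.071] n>= 6
```

Emit:
move_arm(
  commands=[
    [[0.32, 0.1, -0.97, 0, -2.091, -0.096], [0.32, 0.1, -0.97, 0, -2.091, -0.096], [0.32, 0.1, -0.97, 0, -2.091, -0.096], [0.32, 0.1, -0.97, 0, -2.091, -0.096], [0.32, 0.1, -0.97, 0, -2.091, -0.096], [0.32, 0.1, -0.97, 0, -2.091, -0.096], [0.32, 0.1, -0.97, 0, -2.091, -0.096], [0.32, 0.1, -0.97, 0, -2.091, -0.096], [0.32, 0.1, -0.97, 0, -2.091, -0.096], [0.32, 0.1, -0.97, 0, -2.091, -0.096], [0.32, 0.1, -0.97, 0, -2.091, -0.096], [0.32, 0.1, -0.97, 0, -2.091, -0.096]],
  ],
)

```text
time: 12.45
position: [0.4976, -0.1565, 0.3386]
tool_rot: [0.588, 0.652, -0.333, 0.343]
ft_force: [0.5, -0.1, -0.6]
grip_width: 0.0596
grip_force: 35.0
```

Run:
```python
from h import *
rows(([.493,-.3165,.06],7,-60),([.493,-.3165,.023],7,-60))
```

```text
t 12.45 c [ 0.5072 -0.3024  0.2443] yaw 4.9 tiltvec [ 0.055 -0.839 -0.542] F [ 0.5 -0.1 -0.6] w 0.0596 q [-0.33  0.55  1.87 -1.43  0.9   0.64]
[3.92, -0.45, 2.78, -0.047, -0.05, 0.007] n>= 4
[4.7, -0.42, 3.28, -0.047, -0.05, 0.007] n>= 4
```

Run:
```python
from h import *
rows(([.4635,.0105,.10],2.5,-60),([.4635,.0105,.0215],2.5,-60))
```

```text
t 12.45 c [ 0.5072 -0.3024  0.2443] yaw 4.9 tiltvec [ 0.055 -0.839 -0.542] F [ 0.5 -0.1 -0.6] w 0.0596 q [-0.33  0.55  1.87 -1.43  0.9   0.64]
[7.53, -0.22, -4.66, 0.02, -0.049, 0.048] n>= 6
[9.18, -0.15, -3.6, 0.02, -0.049, 0.048] n>= 7
```

Emit:
move_arm(
  commands=[
    [[7.53, -0.22, -4.66, 0.02, -0.049, 0.048], [7.53, -0.22, -4.66, 0.02, -0.049, 0.048], [7.53, -0.22, -4.66, 0.02, -0.049, 0.048], [7.53, -0.22, -4.66, 0.02, -0.049, 0.048], [7.53, -0.22, -4.66, 0.02, -0.049, 0.048], [7.53, -0.22, -4.66, 0.02, -0.049, 0.048], [7.53, -0.22, -4.66, 0.02, -0.049, 0.048], [7.53, -0.22, -4.66, 0.02, -0.049, 0.048], [7.53, -0.22, -4.66, 0.02, -0.049, 0.048]],
  ],
)

```text
time: 13.58
position: [0.4593, 0.1585, 0.1896]
tool_rot: [0.599, 0.624, -0.344, 0.366]
ft_force: [-0.8, -0.1, -0.5]
grip_width: 0.0598
grip_force: 35.0
```

Run:
```python
from h import *
rows(([.4635,.0105,.035],2.5,-60),([.4635,.0105,.0215],2.5,-60))
```

```text
t 13.57 c [0.467  0.0077 0.1033] yaw 2.6 tiltvec [ 0.044 -0.867 -0.496] F [-0.8 -0.1 -0.5] w 0.0598 q [ 0.32  0.87  1.83 -1.11  1.21  1.12]
[1.5, -0.07, 0.78, 0.006, 0.004, -0.007] n>= 2
[1.79, -0.08, 0.95, 0.006, 0.004, -0.007] n>= 2
```

Emit:
move_arm(
  commands=[
    [[1.5, -0.07, 0.78, 0, 0, 0], [1.5, -0.07, 0.78, 0, 0, 0], [1.7, -0.08, 0.9, 0, 0, 0], [1.82, -0.08, 0.97, 0, 0, 0], [1.82, -0.08, 0.97, 0, 0, 0], [1.82, -0.08, 0.97, 0, 0, 0]],
  ],
)

```text
time: 14.32
position: [0.4572, 0.1621, 0.1085]
tool_rot: [0.599, 0.624, -0.342, 0.367]
ft_force: [-0.3, 0.3, -1.2]
grip_width: 0.0599
grip_force: 35.0
```

Run:
```python
from h import *
rows(([.4635,.0105,.0215],2.5,-60))
```

```text
t 14.32 c [0.4654 0.0113 0.0221] yaw 2.7 tiltvec [ 0.047 -0.867 -0.496] F [-0.3  0.3 -1.2] w 0.0599 q [ 0.32  1.03  1.81 -1.15  1.16  1.26]
[-0.01, -0.01, 0.02, 0.009, 0.004, -0.009] n>= 1
```

Emit:
move_arm(
  commands=[
    [[0.03, 0, 0.02, 0, 0, 0], [0.03, 0, 0.02, 0, 0, 0]],
  ],
)

```text
time: 14.58
position: [0.4571, 0.1621, 0.107]
tool_rot: [0.598, 0.624, -0.344, 0.368]
ft_force: [1.4, 2.1, 5.1]
grip_width: 0.0599
grip_force: 35.0
```

Emit:
move_arm(
  commands=[
    [[0.02, 0, 0.01, 0, 0, 0], [0.02, 0, 0.01, 0, 0, 0], [0.02, 0, 0.01, 0, 0, 0], [0.02, 0, 0.01, 0, 0, 0], [-0.3, 0, -1.5, 0, 0, 0], [-0.3, 0, -2.5, 0, 0, 0], [-1.5, 0, -4, 0, 0, 0], [-1.5, 0, -4, 0, 0, 0]],
  ],
  claw=-1,
)

```text
time: 15.58
position: [0.4506, 0.2726, 0.2401]
tool_rot: [0.599, 0.624, -0.341, 0.367]
ft_force: [-0.0, -0.4, -0.7]
grip_width: 0.0869
grip_force: 0.0
```

```bash
cat > bars2.py <<'E'
from h import *
def bars(png=None,ylim=(-.42,.42)):
    c=camera("top");P=world(c);im=c["pixels"].astype(int);B,G,Rr=im[...,0],im[...,1],im[...,2]
    reg=(P[...,0]>.35)&(P[...,0]<.6)&(P[...,1]>ylim[0])&(P[...,1]<ylim[1])
    m=reg&(Rr-B>25)&(P[...,2]>0.010)&(P[...,2]<.06)
    b=reg&(B-Rr>25)&(P[...,2]>.015)&(B-G>15)
    mm=cv2.morphologyEx((m|b).astype(np.uint8),cv2.MORPH_CLOSE,np.ones((3,3)));mm=cv2.morphologyEx(mm,cv2.MORPH_OPEN,np.ones((3,3)))
    for k in comps(mm,60):
        s=k&b;print("bar",k.sum(),*rect(P,k),"stripe",s.sum(),np.nanmean(P[s],0).round(4) if s.sum()>4 else "")
    if png: cv2.imwrite("pics/"+png,cv2.resize(c["pixels"][200:310,190:500],None,fx=2.5,fy=2.5,interpolation=cv2.INTER_CUBIC))
E
python3 - <<'E'
from bars2 import *
bars("t2.png")
rows(([.4635,.0105,.16],2.5,0),([.4635,.0105,.0215],2.5,0))
E
```

```text
bar 145 [502.6 279.2] [30.9 33.2] 12.0 [0.0267 0.0392 0.0459] stripe 0 
bar 372 [467.3  13.2] [59.9 38.9] 1.4 [0.0232 0.0363 0.0434] stripe 71 [0.4666 0.0134 0.0401]
t 15.62 c [0.4593 0.1217 0.1537] yaw 2.8 tiltvec [ 0.05  -0.866 -0.498] F [0.5 0.1 0.8] w 0.0869 q [ 0.52  0.81  1.68 -0.91  1.41  1.  ]
[-5.29, 0.04, 4.52, 0.017, 1.05, -0.003] n>= 6
[-2.29, -0.01, 6.24, 0.017, 1.05, -0.003] n>= 6
```

View pics/t2.png

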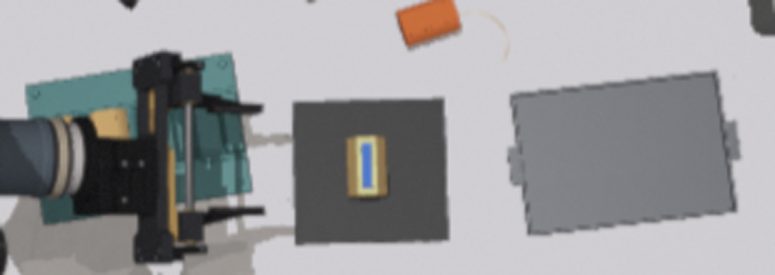

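The stripe is up on the mat, at (367,165) in the crop. I regrip it upright for the tray.

Emit:
move_arm(
  commands=[
    [[-5.29, 0.04, 4.52, 0, 1.05, 0], [-5.29, 0.04, 4.52, 0, 1.05, 0], [-5.29, 0.04, 4.52, 0, 1.05, 0], [-5.29, 0.04, 4.52, 0, 1.05, 0], [-5.29, 0.04, 4.52, 0, 1.05, 0], [-5.29, 0.04, 4.52, 0, 1.05, 0], [-5.29, 0.04, 4.52, 0, 1.05, 0], [-5.29, 0.04, 4.52, 0, 1.05, 0], [-5.29, 0.04, 4.52, 0, 1.05, 0]],
  ],
)

```text
time: 16.75
position: [0.4629, 0.0101, 0.3305]
tool_rot: [0.69, 0.724, 0.002, 0.004]
ft_force: [-0.4, -0.2, -0.2]
grip_width: 0.0872
grip_force: 0.0
```

Run:
```python
from h import *
rows(([.466,.0125,.06],2.0,0),([.466,.0125,.0215],2.0,0))
```

```text
t 16.75 c [0.4643 0.0097 0.1565] yaw 2.8 tiltvec [ 0.008 -0.003 -1.   ] F [-0.4 -0.2 -0.2] w 0.0872 q [-0.22  0.43  1.91 -0.    0.79 -0.27]
[0.06, 0.06, 2.41, 0.008, 0.003, 0.014] n>= 2
[0.07, 0.05, 3.37, 0.008, 0.003, 0.014] n>= 3
```

Emit:
move_arm(
  commands=[
    [[0.06, 0.06, 2, 0, 0, 0.01], [0.06, 0.06, 2.41, 0, 0, 0.01], [0.07, 0.06, 3, 0, 0, 0.01], [0.07, 0.05, 3.37, 0, 0, 0.01], [0.07, 0.05, 3.37, 0, 0, 0.01]],
  ],
)

```text
time: 17.38
position: [0.4663, 0.0126, 0.1956]
tool_rot: [0.693, 0.721, 0.002, 0.003]
ft_force: [-0.2, 0.4, 1.0]
grip_width: 0.0871
grip_force: 0.0
```

Emit:
move_arm(
  commands=[
    [[0, 0, 0, 0, 0, 0], [0, 0, 0, 0, 0, 0], [0, 0, 0, 0, 0, 0], [0, 0, 0, 0, 0, 0], [0, 0, 0, 0, 0, 0], [0, 0, -1, 0, 0, 0], [0, 0, -2, 0, 0, 0], [0, 0, -2, 0, 0, 0]],
  ],
  claw=1,
)

```text
time: 18.38
position: [0.4667, 0.0119, 0.2786]
tool_rot: [0.694, 0.72, 0.005, 0.007]
ft_force: [0.7, 0.3, -0.4]
grip_width: 0.0598
grip_force: 35.0
```

Run:
```python
from h import *
rows(([.493,-.3165,.10],7,0),([.493,-.3165,.04],7,0),([.493,-.3165,.0205],7,0))
```

```text
t 18.38 c [0.4696 0.0115 0.1046] yaw 2.1 tiltvec [ 0.017 -0.002 -1.   ] F [ 0.7  0.3 -0.4] w 0.0598 q [-0.21  0.53  1.94  0.    0.65 -0.25]
[-8.23, 0.35, 0.15, 0.016, 0.004, -0.085] n>= 6
[-8.22, 0.33, 1.65, 0.016, 0.004, -0.085] n>= 6
[-8.22, 0.32, 2.13, 0.016, 0.004, -0.085] n>= 6
```

Emit:
move_arm(
  commands=[
    [[-8.23, 0.35, 0.15, 0.01, 0, -0.085], [-8.23, 0.35, 0.15, 0.01, 0, -0.085], [-8.23, 0.35, 0.15, 0.01, 0, -0.085], [-8.23, 0.35, 0.15, 0.01, 0, -0.085], [-8.23, 0.35, 0.15, 0.01, 0, -0.085], [-8.23, 0.35, 0.15, 0.01, 0, -0.085], [-8.23, 0.35, 0.15, 0.01, 0, -0.085], [-8.22, 0.33, 1.65, 0.01, 0, -0.085], [-8.22, 0.33, 1.65, 0.01, 0, -0.085]],
  ],
)

```text
time: 19.5
position: [0.4895, -0.3118, 0.2056]
tool_rot: [0.662, 0.75, -0.0, -0.008]
ft_force: [-0.6, 0.6, -1.0]
grip_width: 0.0595
grip_force: 35.0
```

Run:
```python
from h import *
rows(([.493,-.3165,.0205],7,0))
```

```text
t 19.5 c [ 0.4874 -0.3101  0.0316] yaw 7.1 tiltvec [-0.012  0.01  -1.   ] F [-0.6  0.6 -1. ] w 0.0595 q [-0.76  0.76  1.68 -0.    0.72 -0.88]
[-0.13, 0.07, 0.27, -0.011, -0.011, 0.002] n>= 1
```

Emit:
move_arm(
  commands=[
    [[-0.13, 0.07, 0.15, 0, 0, 0], [-0.13, 0.07, 0.24, 0, 0, 0], [-0.13, 0.07, 0.24, 0, 0, 0]],
  ],
)

```text
time: 19.88
position: [0.4957, -0.321, 0.2032]
tool_rot: [0.663, 0.749, -0.001, 0.002]
ft_force: [-0.7, -0.5, -1.0]
grip_width: 0.0598
grip_force: 35.0
```

Run:
```python
from h import *
rows(([.493,-.3165,.0205],7,0))
```

```text
t 19.88 c [ 0.4961 -0.3217  0.0292] yaw 7.0 tiltvec [ 0.002 -0.004 -1.   ] F [-0.7 -0.5 -1. ] w 0.0598 q [-0.76  0.77  1.66 -0.    0.71 -0.88]
[0.12, -0.05, 0.22, 0.002, 0.004, 0.0] n>= 1
```

Emit:
move_arm(
  commands=[
    [[0.1, -0.05, 0.2, 0, 0, 0], [0.1, -0.05, 0.2, 0, 0, 0], [0.1, -0.05, 0.2, 0, 0, 0], [0.1, -0.05, 0.2, 0, 0, 0]],
  ],
)

```text
time: 20.38
position: [0.4935, -0.318, 0.1954]
tool_rot: [0.663, 0.749, -0.001, 0.003]
ft_force: [0.6, -0.6, 7.5]
grip_width: 0.0596
grip_force: 35.0
```

Run:
```python
from h import *
rows(([.493,-.3165,.0205],7,0))
```

```text
t 20.38 c [ 0.4943 -0.319   0.0214] yaw 7.0 tiltvec [ 0.004 -0.006 -1.   ] F [ 0.6 -0.6  7.5] w 0.0596 q [-0.76  0.78  1.67 -0.    0.69 -0.88]
[0.04, -0.01, 0.02, 0.003, 0.006, 0.0] n>= 1
```

Emit:
move_arm(
  commands=[
    [[0, 0, 0, 0, 0, 0], [0, 0, 0, 0, 0, 0], [0, 0, 0, 0, 0, 0], [0, 0, -1, 0, 0, 0], [0, 0, -2, 0, 0, 0], [0, 0, -3.5, 0, 0, 0], [0, 0, -3.5, 0, 0, 0], [0, 0, -3.5, 0, 0, 0]],
  ],
  claw=-1,
)

```text
time: 21.38
position: [0.4924, -0.3166, 0.3331]
tool_rot: [0.663, 0.749, -0.001, 0.0]
ft_force: [0.2, -0.1, -0.7]
grip_width: 0.087
grip_force: 0.0
```

Run:
```python
from bars2 import *
bars(None)
rows(([.4865,.2793,.16],10.6,0))
```

```text
bar 358 [488.1 279.8] [60.4 40.3] 10.6 [0.025  0.0388 0.0452] stripe 0 
bar 356 [478.1 328.5] [59.9 39.3] 10.5 [0.0239 0.0388 0.0458] stripe 0 
bar 75 [ 489.4 -265.7] [ 20.  125.5] 31.8 [0.0225 0.0355 0.4771] stripe 7 [ 0.4794 -0.2394  0.3569]
bar 94 [372.1 411.9] [36.4 17.7] 6.1 [0.0165 0.0294 0.0399] stripe 0 
t 21.43 c [ 0.4919 -0.3164  0.1582] yaw 7.0 tiltvec [-0.002  0.    -1.   ] F [ 0.2 -0.6  0.6] w 0.087 q [-0.76  0.57  1.6  -0.    0.97 -0.88]
[14.8, 1.67, -0.04, -0.002, -0.0, -0.063] n>= 10
```

Emit:
move_arm(
  commands=[
    [[14.8, 1.67, 0, 0, 0, -0.063], [14.8, 1.67, 0, 0, 0, -0.063], [14.8, 1.67, 0, 0, 0, -0.063], [14.8, 1.67, 0, 0, 0, -0.063], [14.8, 1.67, 0, 0, 0, -0.063], [14.8, 1.67, 0, 0, 0, -0.063], [14.8, 1.67, 0, 0, 0, -0.063], [14.8, 1.67, 0, 0, 0, -0.063], [14.8, 1.67, 0, 0, 0, -0.063], [14.8, 1.67, 0, 0, 0, -0.063], [14.8, 1.67, 0, 0, 0, -0.063], [14.8, 1.67, 0, 0, 0, -0.063]],
  ],
)

```text
time: 22.92
position: [0.4864, 0.2782, 0.3308]
tool_rot: [0.639, 0.77, -0.002, -0.0]
ft_force: [-0.8, -0.5, 0.6]
grip_width: 0.0871
grip_force: 0.0
```

Run:
```python
from h import *
rows(([.487,.2795,.05],10.6,0),([.487,.2795,.0240],10.6,0))
```

```text
t 22.93 c [0.4859 0.2776 0.1568] yaw 10.6 tiltvec [-0.003 -0.003 -1.   ] F [-0.8 -0.5  0.6] w 0.0871 q [ 0.32  0.54  1.67 -0.    0.94  0.14]
[0.04, 0.03, 2.67, -0.004, 0.003, 0.0] n>= 2
[0.04, 0.03, 3.32, -0.004, 0.003, 0.0] n>= 3
```

Emit:
move_arm(
  commands=[
    [[0.04, 0.03, 1.3, 0, 0, 0], [0.04, 0.03, 2.67, 0, 0, 0], [0.04, 0.03, 3, 0, 0, 0], [0.04, 0.03, 3.32, 0, 0, 0], [0.04, 0.03, 3.32, 0, 0, 0]],
  ],
)

```text
time: 23.55
position: [0.4883, 0.28, 0.2]
tool_rot: [0.639, 0.769, -0.0, 0.001]
ft_force: [0.5, -0.0, -0.2]
grip_width: 0.0873
grip_force: 0.0
```

Emit:
move_arm(
  commands=[
    [[0, 0, 0, 0, 0, 0], [0, 0, 0, 0, 0, 0], [0, 0, 0, 0, 0, 0], [0, 0, 0, 0, 0, 0], [0, 0, 0, 0, 0, 0], [0, 0, 0, 0, 0, 0], [0, 0, -1, 0, 0, 0], [0, 0, -2, 0, 0, 0], [0, 0, -3.5, 0, 0, 0], [0, 0, -3.5, 0, 0, 0], [0, 0, -3.5, 0, 0, 0]],
  ],
  claw=1,
)

```text
time: 24.92
position: [0.4873, 0.2804, 0.339]
tool_rot: [0.639, 0.769, -0.001, 0.0]
ft_force: [-0.2, 0.9, -2.2]
grip_width: 0.0598
grip_force: 35.0
```

Run:
```python
from h import *
rows(([.464,.011,.17],2.5,0),([.464,.011,.17],2.5,-60))
```

```text
t 24.93 c [0.4872 0.28   0.165 ] yaw 10.6 tiltvec [-0.001 -0.002 -1.   ] F [-0.2  0.9 -2.2] w 0.0598 q [ 0.32  0.53  1.66 -0.    0.96  0.14]
[-6.51, -1.81, -0.11, -0.001, 0.002, 0.142] n>= 5
[-2.78, -1.28, 2.06, 0.073, -1.043, 0.129] n>= 6
```

Emit:
move_arm(
  commands=[
    [[-6.51, -1.81, -0.1, 0, 0, 0.142], [-6.51, -1.81, -0.1, 0, 0, 0.142], [-6.51, -1.81, -0.1, 0, 0, 0.142], [-6.51, -1.81, -0.1, 0, 0, 0.142], [-2.78, -1.28, 2.06, 0.073, -1.043, 0.129], [-2.78, -1.28, 2.06, 0.073, -1.043, 0.129], [-2.78, -1.28, 2.06, 0.073, -1.043, 0.129], [-2.78, -1.28, 2.06, 0.073, -1.043, 0.129], [-2.78, -1.28, 2.06, 0.073, -1.043, 0.129], [-2.78, -1.28, 2.06, 0.073, -1.043, 0.129], [-2.78, -1.28, 2.06, 0.073, -1.043, 0.129], [-2.78, -1.28, 2.06, 0.073, -1.043, 0.129]],
  ],
)

```text
time: 26.42
position: [0.4576, 0.1616, 0.256]
tool_rot: [0.599, 0.626, -0.345, 0.36]
ft_force: [0.1, -1.0, -0.8]
grip_width: 0.0598
grip_force: 35.0
```

```bash
cat > face.py <<'E'
from h import *
def face(name):
    p,A,o=here();c0=p+D*A.apply([0,0,1]);c=shot(name,"scene",c0,40,8)
    P=world(c);im=c["pixels"].astype(int);b=(np.linalg.norm(P-c0,axis=-1)<.045)&(im[...,0]-im[...,2]>15)&(im[...,0]-im[...,1]>10)
    q=P[b]
    if len(q)>3: v=A.inv().apply(np.median(q,0)-c0)*1000;print("blue",len(q),"tool-frame offset mm",v.round(1),"world",(np.median(q,0)-c0).round(4))
    else: print("no blue")
E
python3 - <<'E'
from face import *
rows(([.464,.011,.035],2.5,-60),([.464,.011,.021],2.5,-60),([.464,.011,.2],2.5,60))
face("s2.png")
E
```

```text
t 26.43 c [0.464  0.0114 0.1686] yaw 2.5 tiltvec [ 0.037 -0.864 -0.503] F [ 0.1 -1.  -0.8] w 0.0598 q [ 0.32  0.74  1.82 -1.05  1.28  0.99]
[2.9, 0.0, 1.69, -0.001, -0.003, 0.001] n>= 3
[3.2, 0.0, 1.86, -0.001, -0.003, 0.001] n>= 3
[-4.46, -0.01, 6.13, -0.002, 2.091, -0.0] n>= 12
scene [304 211]
no blue
```

View pics/s2.png

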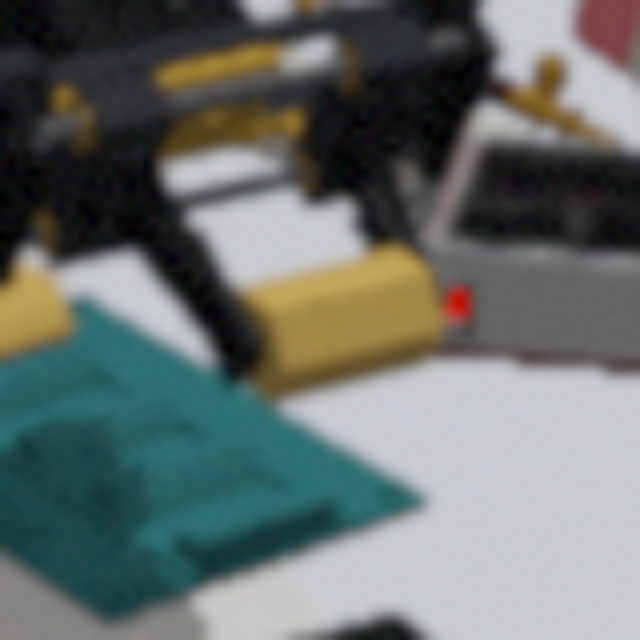

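No stripe shows on the held bar's visible faces (340,310), so it is on the original +y lower face and needs +120°. I swing to +60°.

Emit:
move_arm(
  commands=[
    [[-4.46, 0, 6.13, 0, 2.091, 0], [-4.46, 0, 6.13, 0, 2.091, 0], [-4.46, 0, 6.13, 0, 2.091, 0], [-4.46, 0, 6.13, 0, 2.091, 0], [-4.46, 0, 6.13, 0, 2.091, 0], [-4.46, 0, 6.13, 0, 2.091, 0], [-4.46, 0, 6.13, 0, 2.091, 0], [-4.46, 0, 6.13, 0, 2.091, 0], [-4.46, 0, 6.13, 0, 2.091, 0], [-4.46, 0, 6.13, 0, 2.091, 0], [-4.46, 0, 6.13, 0, 2.091, 0], [-4.46, 0, 6.13, 0, 2.091, 0]],
  ],
)

```text
time: 27.98
position: [0.4709, -0.1405, 0.2897]
tool_rot: [0.605, 0.632, 0.336, -0.349]
ft_force: [-0.5, 0.9, -2.1]
grip_width: 0.0597
grip_force: 35.0
```

Run:
```python
from h import *
rows(([.464,.011,.05],2.5,60))
```

```text
t 27.98 c [0.465  0.0069 0.1974] yaw 2.4 tiltvec [-0.034  0.847 -0.531] F [-0.5  0.9 -2.1] w 0.0597 q [-0.69  0.68  1.79  0.69  1.51 -1.09]
[-3.22, -0.02, 2.05, 0.003, 0.036, 0.002] n>= 3
```

Emit:
move_arm(
  commands=[
    [[-3.22, -0.02, 2.05, 0, 0.018, 0], [-3.22, -0.02, 2.05, 0, 0.018, 0], [-3.22, -0.02, 2.05, 0, 0.018, 0], [-3.22, -0.02, 2.05, 0, 0.018, 0], [-3.22, -0.02, 2.05, 0, 0.018, 0], [-3.22, -0.02, 2.05, 0, 0.018, 0], [-3.22, -0.02, 2.05, 0, 0.018, 0]],
  ],
)

```text
time: 28.85
position: [0.4705, -0.1391, 0.1376]
tool_rot: [0.602, 0.63, 0.339, -0.354]
ft_force: [0.2, 0.6, -0.7]
grip_width: 0.0599
grip_force: 35.0
```

Run:
```python
from h import *
rows(([.464,.011,.0205],2.5,60))
```

```text
t 28.85 c [0.4641 0.0094 0.0472] yaw 2.5 tiltvec [-0.037  0.854 -0.519] F [ 0.2  0.6 -0.7] w 0.0599 q [-0.68  0.97  1.8   0.73  1.29 -1.28]
[-0.65, -0.0, 0.38, 0.001, 0.023, 0.002] n>= 1
```

Emit:
move_arm(
  commands=[
    [[-0.4, 0, 0.24, 0, 0.023, 0], [-0.6, 0, 0.35, 0, 0.023, 0], [-0.65, 0, 0.38, 0, 0.023, 0], [-0.65, 0, 0.38, 0, 0.023, 0], [-0.65, 0, 0.38, 0, 0.023, 0]],
  ],
)

```text
time: 29.48
position: [0.4703, -0.1399, 0.1095]
tool_rot: [0.597, 0.624, 0.349, -0.364]
ft_force: [0.3, -7.6, 16.3]
grip_width: 0.0597
grip_force: 35.0
```

Emit:
move_arm(
  commands=[
    [[0, 0, 0, 0, 0, 0], [0, 0, 0, 0, 0, 0], [0, 0, 0, 0, 0, 0], [0, 0, 0, 0, 0, 0], [0.3, 0, -1.5, 0, 0, 0], [0.3, 0, -2.5, 0, 0, 0], [3, 0, -4, 0, 0, 0], [3, 0, -4, 0, 0, 0], [3, 0, -4, 0, 0, 0]],
  ],
  claw=-1,
)

```text
time: 30.6
position: [0.4742, -0.2185, 0.2937]
tool_rot: [0.598, 0.627, 0.347, -0.359]
ft_force: [-0.7, -1.5, -0.6]
grip_width: 0.0872
grip_force: 0.0
```

Run:
```python
from bars2 import *
bars()
rows(([.464,.011,.23],2.5,-60),([.464,.011,.15],2.5,0))
```

```text
bar 354 [478.5 328.3] [59.2 39.7] 9.8 [0.0252 0.0386 0.0452] stripe 0 
bar 337 [465.1  14.3] [59.3 36. ] 1.0 [0.0232 0.0369 0.0429] stripe 17 [0.4634 0.0299 0.0297]
bar 95 [371.4 410.6] [18.  36.2] 89.3 [0.0167 0.0307 0.0392] stripe 0 
t 30.65 c [ 0.4674 -0.0678  0.2044] yaw 2.5 tiltvec [-0.037  0.864 -0.501] F [ 0.1  0.7 -0.8] w 0.0866 q [-0.79  0.71  1.68  0.62  1.64 -1.1 ]
[5.31, 0.01, 7.91, 0.003, -2.093, 0.001] n>= 12
[3.58, 0.01, 4.56, 0.002, -1.046, 0.002] n>= 6
```

Emit:
move_arm(
  commands=[
    [[5.31, 0, 7.91, 0, -2.093, 0], [5.31, 0, 7.91, 0, -2.093, 0], [5.31, 0, 7.91, 0, -2.093, 0], [5.31, 0, 7.91, 0, -2.093, 0], [5.31, 0, 7.91, 0, -2.093, 0], [5.31, 0, 7.91, 0, -2.093, 0], [5.31, 0, 7.91, 0, -2.093, 0], [5.31, 0, 7.91, 0, -2.093, 0], [5.31, 0, 7.91, 0, -2.093, 0], [5.31, 0, 7.91, 0, -2.093, 0], [5.31, 0, 7.91, 0, -2.093, 0], [5.31, 0, 7.91, 0, -2.093, 0]],
  ],
)

```text
time: 32.15
position: [0.4566, 0.1619, 0.3144]
tool_rot: [0.597, 0.627, -0.347, 0.361]
ft_force: [-0.2, -0.9, -0.6]
grip_width: 0.0868
grip_force: 0.0
```

Run:
```python
from h import *
rows(([.464,.060,.048],1.8,-60),([.464,.0145,.0215],1.8,-60))
```

```text
t 32.15 c [0.4631 0.0112 0.2276] yaw 2.6 tiltvec [ 0.038 -0.866 -0.498] F [-0.2 -0.9 -0.6] w 0.0868 q [ 0.32  0.63  1.81 -1.03  1.34  0.87]
[4.49, 0.14, 1.18, 0.01, 0.002, 0.011] n>= 3
[4.5, 0.1, 2.5, 0.01, 0.002, 0.011] n>= 4
```

Emit:
move_arm(
  commands=[
    [[4.49, 0.14, 1.18, 0, 0, 0.01], [4.49, 0.14, 1.18, 0, 0, 0.01], [4.49, 0.14, 1.18, 0, 0, 0.01], [4.49, 0.14, 1.18, 0, 0, 0.01], [4.49, 0.12, 2, 0, 0, 0.01], [4.48, 0.1, 2.5, 0, 0, 0.01], [4.48, 0.1, 2.5, 0, 0, 0.01], [4.48, 0.1, 2.5, 0, 0, 0.01]],
  ],
)

```text
time: 33.15
position: [0.4614, 0.1655, 0.1133]
tool_rot: [0.603, 0.623, -0.342, 0.363]
ft_force: [0.3, 0.5, 0.1]
grip_width: 0.0871
grip_force: 0.0
```

Emit:
move_arm(
  commands=[
    [[0, 0, 0, 0, 0, 0], [0, 0, 0, 0, 0, 0], [0, 0, 0, 0, 0, 0], [0, 0, 0, 0, 0, 0], [0, 0, 0, 0, 0, 0], [-0.9, 0, -0.5, 0, 0, 0], [-2, 0, -1.15, 0, 0, 0], [-4, 0, -2.3, 0, 0, 0], [-4, 0, -2.3, 0, 0, 0], [-4, 0, -2.3, 0, 0, 0]],
  ],
  claw=1,
)

```text
time: 34.4
position: [0.4597, 0.1646, 0.2977]
tool_rot: [0.604, 0.623, -0.34, 0.363]
ft_force: [-0.6, -0.1, -2.5]
grip_width: 0.0597
grip_force: 35.0
```

Run:
```python
from h import *
rows(([.4855,-.253,.13],7,0))
```

```text
t 34.4 c [0.4668 0.0145 0.2098] yaw 2.3 tiltvec [ 0.041 -0.862 -0.505] F [-0.6 -0.1 -2.5] w 0.0597 q [ 0.33  0.66  1.8  -1.03  1.32  0.92]
[-5.42, 0.24, 8.95, -0.03, 1.041, -0.082] n>= 7
```

Emit:
move_arm(
  commands=[
    [[-5.42, 0.24, 8.95, 0, 1.041, -0.082], [-5.42, 0.24, 8.95, 0, 1.041, -0.082], [-5.42, 0.24, 8.95, 0, 1.041, -0.082], [-5.42, 0.24, 8.95, 0, 1.041, -0.082], [-5.42, 0.24, 8.95, 0, 1.041, -0.082], [-5.42, 0.24, 8.95, 0, 1.041, -0.082], [-5.42, 0.24, 8.95, 0, 1.041, -0.082], [-5.42, 0.24, 8.95, 0, 1.041, -0.082], [-5.42, 0.24, 8.95, 0, 1.041, -0.082], [-5.42, 0.24, 8.95, 0, 1.041, -0.082], [-5.42, 0.24, 8.95, 0, 1.041, -0.082]],
  ],
)

```text
time: 35.78
position: [0.4847, -0.2518, 0.3022]
tool_rot: [0.668, 0.744, -0.012, -0.011]
ft_force: [-0.5, 0.3, -1.1]
grip_width: 0.0593
grip_force: 35.0
```

Run:
```python
from h import *
rows(([.4855,-.256,.05],7,0),([.4855,-.256,.0235],7,0))
```

```text
t 35.77 c [ 0.4791 -0.2523  0.1283] yaw 6.2 tiltvec [-0.033 -0.003 -0.999] F [-0.5  0.3 -1.1] w 0.0593 q [-0.68  0.57  1.72 -0.03  0.88 -0.77]
[-0.11, 0.07, 1.95, -0.033, -0.001, -0.014] n>= 2
[-0.11, 0.09, 2.62, -0.033, -0.001, -0.014] n>= 2
```

Emit:
move_arm(
  commands=[
    [[-0.11, 0.07, 1, -0.033, 0, -0.014], [-0.11, 0.07, 1.95, -0.033, 0, -0.014], [-0.11, 0.07, 1.95, -0.033, 0, -0.014], [-0.11, 0.09, 2.3, -0.033, 0, -0.014], [-0.11, 0.09, 2.55, -0.033, 0, -0.014], [-0.11, 0.09, 2.55, -0.033, 0, -0.014], [-0.11, 0.09, 2.55, -0.033, 0, -0.014]],
  ],
)

```text
time: 36.65
position: [0.4863, -0.258, 0.2017]
tool_rot: [0.663, 0.749, 0.001, 0.002]
ft_force: [-0.2, -0.1, -2.3]
grip_width: 0.0598
grip_force: 35.0
```

Run:
```python
from h import *
rows(([.4855,-.256,.0228],7,0))
```

```text
t 36.65 c [ 0.4869 -0.2583  0.0277] yaw 6.9 tiltvec [ 0.003 -0.002 -1.   ] F [-0.2 -0.1 -2.3] w 0.0598 q [-0.69  0.74  1.76  0.    0.63 -0.81]
[0.05, -0.01, 0.12, 0.003, 0.002, -0.001] n>= 1
```

Lower until it touches, then check.

Emit:
move_arm(
  commands=[
    [[0.05, 0, 0.08, 0, 0, 0], [0.05, 0, 0.12, 0, 0, 0], [0.05, 0, 0.12, 0, 0, 0]],
  ],
)

```text
time: 37.02
position: [0.486, -0.2559, 0.1979]
tool_rot: [0.663, 0.749, 0.001, 0.002]
ft_force: [-0.7, 0.8, 8.8]
grip_width: 0.0598
grip_force: 35.0
```

Emit:
move_arm(
  commands=[
    [[0, 0, 0, 0, 0, 0], [0, 0, 0, 0, 0, 0], [0, 0, 0, 0, 0, 0], [0, 0, 0, 0, 0, 0], [0, 0, -1, 0, 0, 0], [0, 0, -2, 0, 0, 0], [0, 0, -3.5, 0, 0, 0], [0, 0, -3.5, 0, 0, 0], [0, 0, -3.5, 0, 0, 0]],
  ],
  claw=-1,
)

```text
time: 38.15
position: [0.4852, -0.2555, 0.3363]
tool_rot: [0.663, 0.749, 0.0, 0.001]
ft_force: [-0.2, 0.4, -0.7]
grip_width: 0.087
grip_force: 0.0
```

Run:
```python
from h import *
rows(([.478,.3283,.16],10.6,0))
```

```text
t 38.15 c [ 0.4856 -0.2556  0.1623] yaw 6.9 tiltvec [ 0.002 -0.001 -1.   ] F [-0.2  0.4 -0.7] w 0.087 q [-0.69  0.52  1.69  0.    0.93 -0.81]
[14.51, 1.58, 0.05, 0.002, 0.001, -0.064] n>= 10
```

Emit:
move_arm(
  commands=[
    [[14.51, 1.58, 0, 0, 0, -0.064], [14.51, 1.58, 0, 0, 0, -0.064], [14.51, 1.58, 0, 0, 0, -0.064], [14.51, 1.58, 0, 0, 0, -0.064], [14.51, 1.58, 0, 0, 0, -0.064], [14.51, 1.58, 0, 0, 0, -0.064], [14.51, 1.58, 0, 0, 0, -0.064], [14.51, 1.58, 0, 0, 0, -0.064], [14.51, 1.58, 0, 0, 0, -0.064], [14.51, 1.58, 0, 0, 0, -0.064], [14.51, 1.58, 0, 0, 0, -0.064], [14.51, 1.58, 0, 0, 0, -0.064]],
  ],
)

```text
time: 39.65
position: [0.4781, 0.3264, 0.3348]
tool_rot: [0.639, 0.769, -0.001, 0.001]
ft_force: [0.7, 0.1, -0.6]
grip_width: 0.087
grip_force: 0.0
```

Run:
```python
from bars2 import *
bars("t3.png")
rows(([.478,.3283,.05],10.6,0),([.478,.3283,.0240],10.6,0))
```

```text
bar 247 [470.2 316.8] [83.6 35.3] 25.0 [0.0239 0.0387 0.0453] stripe 0 
bar 342 [ 495.7 -316.5] [60.1 38.7] 6.5 [0.022  0.0354 0.0423] stripe 65 [ 0.4946 -0.3172  0.0386]
bar 336 [ 487.5 -252.4] [59.3 35.8] 7.2 [0.0217 0.035  0.0414] stripe 64 [ 0.4875 -0.2536  0.0376]
t 39.7 c [0.4784 0.3258 0.1612] yaw 10.5 tiltvec [ 0.001 -0.002 -1.   ] F [-0.2  0.2  0.7] w 0.0874 q [ 0.41  0.55  1.62 -0.    0.97  0.22]
[0.06, 0.0, 2.78, 0.0, 0.003, -0.002] n>= 2
[0.06, 0.0, 3.43, 0.0, 0.003, -0.002] n>= 3
```

View pics/t3.png

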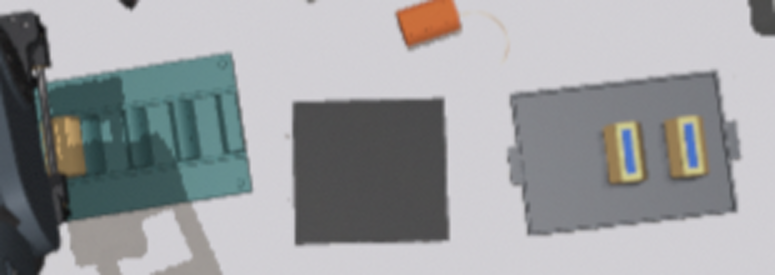

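Two bars lie stripe up in the tray, at (628,152) and (688,146) in the crop. The third bar is still in the mould under the gripper (70,145).

Emit:
move_arm(
  commands=[
    [[0.06, 0, 1.4, 0, 0, 0], [0.06, 0, 2.78, 0, 0, 0], [0.06, 0, 3.1, 0, 0, 0], [0.06, 0, 3.43, 0, 0, 0], [0.06, 0, 3.43, 0, 0, 0]],
  ],
)

```text
time: 40.33
position: [0.4788, 0.33, 0.1993]
tool_rot: [0.639, 0.769, 0.001, 0.002]
ft_force: [1.1, 0.0, 0.8]
grip_width: 0.0868
grip_force: 0.0
```

Emit:
move_arm(
  commands=[
    [[0, 0, 0, 0, 0, 0], [0, 0, 0, 0, 0, 0], [0, 0, 0, 0, 0, 0], [0, 0, 0, 0, 0, 0], [0, 0, 0, 0, 0, 0], [0, 0, 0, 0, 0, 0], [0, 0, -1, 0, 0, 0], [0, 0, -2, 0, 0, 0], [0, 0, -3.5, 0, 0, 0], [0, 0, -3.5, 0, 0, 0], [0, 0, -3.5, 0, 0, 0]],
  ],
  claw=1,
)

```text
time: 41.7
position: [0.4773, 0.3302, 0.3381]
tool_rot: [0.639, 0.769, -0.0, 0.001]
ft_force: [-0.3, 0.4, -2.0]
grip_width: 0.0596
grip_force: 35.0
```

Run:
```python
from h import *
rows(([.464,.011,.17],2.5,0),([.464,.011,.17],2.5,-60))
```

```text
t 41.7 c [0.4776 0.3299 0.1641] yaw 10.6 tiltvec [ 0.002 -0.002 -1.   ] F [-0.3  0.4 -2. ] w 0.0596 q [ 0.41  0.55  1.61 -0.    0.98  0.23]
[-7.78, -1.8, -0.14, 0.002, 0.002, 0.141] n>= 6
[-4.05, -1.27, 2.03, 0.075, -1.044, 0.127] n>= 6
```

Emit:
move_arm(
  commands=[
    [[-7.78, -1.8, -0.1, 0, 0, 0.141], [-7.78, -1.8, -0.1, 0, 0, 0.141], [-7.78, -1.8, -0.1, 0, 0, 0.141], [-4.05, -1.27, 2.03, 0.075, -1.044, 0.127], [-4.05, -1.27, 2.03, 0.075, -1.044, 0.127], [-4.05, -1.27, 2.03, 0.075, -1.044, 0.127], [-4.05, -1.27, 2.03, 0.075, -1.044, 0.127], [-4.05, -1.27, 2.03, 0.075, -1.044, 0.127], [-4.05, -1.27, 2.03, 0.075, -1.044, 0.127], [-4.05, -1.27, 2.03, 0.075, -1.044, 0.127], [-4.05, -1.27, 2.03, 0.075, -1.044, 0.127], [-4.05, -1.27, 2.03, 0.075, -1.044, 0.127]],
  ],
)

```text
time: 43.2
position: [0.4578, 0.1615, 0.2574]
tool_rot: [0.599, 0.626, -0.345, 0.361]
ft_force: [-0.3, 0.1, -0.9]
grip_width: 0.0598
grip_force: 35.0
```

Run:
```python
from face import *
rows(([.464,.011,.035],2.5,-60),([.464,.011,.021],2.5,-60),([.464,.011,.2],2.5,60))
face("s3.png")
```

```text
t 43.2 c [0.4644 0.0111 0.1702] yaw 2.5 tiltvec [ 0.038 -0.864 -0.501] F [-0.3  0.1 -0.9] w 0.0598 q [ 0.32  0.74  1.82 -1.05  1.28  0.99]
[2.93, -0.01, 1.7, 0.0, -0.002, -0.001] n>= 3
[3.23, -0.01, 1.87, 0.0, -0.002, -0.001] n>= 3
[-4.42, -0.01, 6.15, 0.001, 2.093, -0.0] n>= 12
scene [304 210]
blue 54 tool-frame offset mm [-19.5   0.1  11.8] world [ 0.001  -0.0199  0.0109]
```

View pics/s3.png

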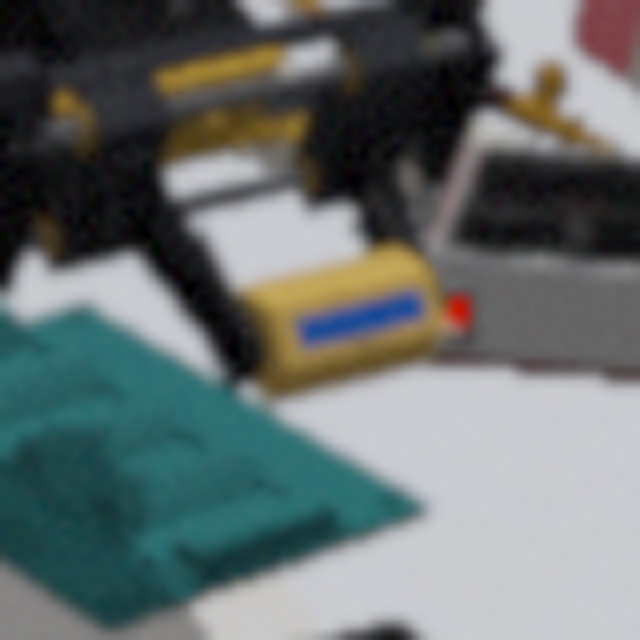

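The stripe is on the -y upper face of the held bar (360,318). I place it like this, then regrip at +60° and set it in the tray upright.

Emit:
move_arm(
  commands=[
    [[2.93, 0, 1.7, 0, 0, 0], [2.93, 0, 1.7, 0, 0, 0], [2.93, 0, 1.7, 0, 0, 0], [3.1, 0, 1.8, 0, 0, 0], [3.23, 0, 1.87, 0, 0, 0], [3.23, 0, 1.87, 0, 0, 0], [3.23, 0, 1.87, 0, 0, 0]],
  ],
)

```text
time: 44.12
position: [0.4584, 0.1618, 0.1098]
tool_rot: [0.599, 0.625, -0.344, 0.362]
ft_force: [-0.6, 0.6, -0.6]
grip_width: 0.0595
grip_force: 35.0
```

Run:
```python
from h import *
rows(([.464,.011,.0205],2.5,-60))
```

```text
t 44.12 c [0.4654 0.0113 0.0227] yaw 2.5 tiltvec [ 0.04  -0.865 -0.501] F [-0.6  0.6 -0.6] w 0.0595 q [ 0.32  1.03  1.8  -1.14  1.16  1.24]
[0.05, -0.03, 0.03, 0.002, -0.001, -0.003] n>= 1
```

Emit:
move_arm(
  commands=[
    [[0.04, 0, 0.03, 0, 0, 0], [0.04, 0, 0.03, 0, 0, 0], [0.04, 0, 0.03, 0, 0, 0]],
  ],
)

```text
time: 44.5
position: [0.4583, 0.1615, 0.1068]
tool_rot: [0.599, 0.625, -0.345, 0.362]
ft_force: [0.3, 2.7, 4.5]
grip_width: 0.0601
grip_force: 35.0
```

Emit:
move_arm(
  commands=[
    [[0, 0, 0, 0, 0, 0], [0, 0, 0, 0, 0, 0], [0, 0, 0, 0, 0, 0], [0, 0, 0, 0, 0, 0], [-0.3, 0, -1.5, 0, 0, 0], [-0.3, 0, -2.5, 0, 0, 0], [-3, 0, -4, 0, 0, 0], [-3, 0, -4, 0, 0, 0], [-3, 0, -4, 0, 0, 0]],
  ],
  claw=-1,
)

```text
time: 45.62
position: [0.4549, 0.2403, 0.2944]
tool_rot: [0.601, 0.625, -0.342, 0.363]
ft_force: [0.5, -0.1, -0.7]
grip_width: 0.0872
grip_force: 0.0
```

Run:
```python
from bars2 import *
bars()
rows(([.464,.011,.23],2.5,60))
```

```text
bar 338 [ 495.8 -318.2] [59.8 40. ] 3.5 [0.0219 0.035  0.0417] stripe 65 [ 0.4947 -0.3175  0.0375]
bar 336 [ 487.6 -251.9] [59.8 37.6] 8.0 [0.0212 0.0358 0.042 ] stripe 64 [ 0.4875 -0.2535  0.0381]
bar 343 [467.3   9.4] [59.8 36.2] 1.3 [0.0255 0.0365 0.0427] stripe 24 [ 0.4676 -0.0058  0.0312]
t 45.67 c [0.4615 0.0897 0.2047] yaw 2.5 tiltvec [ 0.041 -0.864 -0.502] F [-0.4 -0.2 -0.6] w 0.0869 q [ 0.46  0.7   1.71 -0.93  1.43  0.91]
[-5.31, -0.01, 7.9, 0.006, 2.092, 0.001] n>= 12
```

Emit:
move_arm(
  commands=[
    [[-5.31, 0, 7.9, 0, 2.092, 0], [-5.31, 0, 7.9, 0, 2.092, 0], [-5.31, 0, 7.9, 0, 2.092, 0], [-5.31, 0, 7.9, 0, 2.092, 0], [-5.31, 0, 7.9, 0, 2.092, 0], [-5.31, 0, 7.9, 0, 2.092, 0], [-5.31, 0, 7.9, 0, 2.092, 0], [-5.31, 0, 7.9, 0, 2.092, 0], [-5.31, 0, 7.9, 0, 2.092, 0], [-5.31, 0, 7.9, 0, 2.092, 0], [-5.31, 0, 7.9, 0, 2.092, 0], [-5.31, 0, 7.9, 0, 2.092, 0]],
  ],
)

```text
time: 47.18
position: [0.4707, -0.1399, 0.3145]
tool_rot: [0.599, 0.625, 0.346, -0.362]
ft_force: [0.3, 0.3, -0.5]
grip_width: 0.0872
grip_force: 0.0
```

Run:
```python
from h import *
rows(([.4665,-.035,.048],2,60),([.4665,.0095,.0215],2,60))
```

```text
t 47.17 c [0.4641 0.0107 0.2277] yaw 2.4 tiltvec [-0.038  0.866 -0.499] F [ 0.3  0.3 -0.5] w 0.0872 q [-0.69  0.64  1.78  0.7   1.58 -1.06]
[-4.46, -0.01, 1.25, -0.008, -0.001, 0.002] n>= 3
[-4.48, 0.03, 2.54, -0.008, -0.001, 0.002] n>= 4
```

Emit:
move_arm(
  commands=[
    [[-4.46, 0, 1.25, 0, 0, 0], [-4.46, 0, 1.25, 0, 0, 0], [-4.46, 0, 1.25, 0, 0, 0], [-4.46, 0, 1.25, 0, 0, 0], [-4.46, 0.02, 2, 0, 0, 0], [-4.48, 0.03, 2.54, 0, 0, 0], [-4.48, 0.03, 2.54, 0, 0, 0], [-4.48, 0.03, 2.54, 0, 0, 0]],
  ],
)

```text
time: 48.18
position: [0.4732, -0.1429, 0.1114]
tool_rot: [0.6, 0.628, 0.344, -0.358]
ft_force: [0.1, -0.8, -0.2]
grip_width: 0.087
grip_force: 0.0
```

Emit:
move_arm(
  commands=[
    [[0, 0, 0, 0, 0, 0], [0, 0, 0, 0, 0, 0], [0, 0, 0, 0, 0, 0], [0, 0, 0, 0, 0, 0], [0, 0, 0, 0, 0, 0], [0.9, 0, -0.5, 0, 0, 0], [2, 0, -1.15, 0, 0, 0], [4, 0, -2.3, 0, 0, 0], [4, 0, -2.3, 0, 0, 0], [4, 0, -2.3, 0, 0, 0]],
  ],
  claw=1,
)

```text
time: 49.42
position: [0.4725, -0.1411, 0.2964]
tool_rot: [0.6, 0.629, 0.344, -0.357]
ft_force: [-1.2, -0.1, -2.1]
grip_width: 0.0599
grip_force: 35.0
```

Run:
```python
from h import *
rows(([.4785,-.189,.15],7,0))
```

```text
t 49.42 c [0.4663 0.0085 0.2077] yaw 2.5 tiltvec [-0.036  0.86  -0.509] F [-1.2 -0.1 -2.1] w 0.0599 q [-0.69  0.67  1.78  0.7   1.54 -1.08]
[-0.02, 0.1, -1.39, 0.044, -1.036, -0.068] n>= 6
```

Emit:
move_arm(
  commands=[
    [[-0.02, 0.1, -1.39, 0.044, -1.036, -0.068], [-0.02, 0.1, -1.39, 0.044, -1.036, -0.068], [-0.02, 0.1, -1.39, 0.044, -1.036, -0.068], [-0.02, 0.1, -1.39, 0.044, -1.036, -0.068], [-0.02, 0.1, -1.39, 0.044, -1.036, -0.068], [-0.02, 0.1, -1.39, 0.044, -1.036, -0.068], [-0.02, 0.1, -1.39, 0.044, -1.036, -0.068], [-0.02, 0.1, -1.39, 0.044, -1.036, -0.068], [-0.02, 0.1, -1.39, 0.044, -1.036, -0.068]],
  ],
)

```text
time: 50.55
position: [0.4784, -0.1896, 0.3215]
tool_rot: [0.663, 0.748, 0.0, -0.003]
ft_force: [-0.5, 0.2, -1.2]
grip_width: 0.0598
grip_force: 35.0
```

Run:
```python
from h import *
rows(([.4785,-.189,.05],7,0),([.4785,-.189,.026],7,0))
```

```text
t 50.55 c [ 0.4777 -0.1887  0.1475] yaw 6.9 tiltvec [-0.004  0.005 -1.   ] F [-0.5  0.2 -1.2] w 0.0598 q [-0.59  0.5   1.79  0.    0.86 -0.72]
[0.0, 0.01, 2.44, -0.004, -0.005, -0.001] n>= 2
[-0.0, 0.02, 3.04, -0.004, -0.005, -0.001] n>= 2
```

Emit:
move_arm(
  commands=[
    [[0, 0, 1.2, 0, 0, 0], [0, 0, 2.44, 0, 0, 0], [0, 0, 2.8, 0, 0, 0], [0, 0.02, 3.04, 0, 0, 0], [0, 0.02, 3.04, 0, 0, 0], [0, 0.02, 3.04, 0, 0, 0]],
  ],
)

```text
time: 51.3
position: [0.4794, -0.189, 0.2018]
tool_rot: [0.663, 0.749, 0.0, -0.001]
ft_force: [-0.7, 0.1, -2.0]
grip_width: 0.0602
grip_force: 35.0
```

Run:
```python
from h import *
rows(([.4785,-.189,.0215],7,0))
```

```text
t 51.3 c [ 0.4791 -0.1887  0.0278] yaw 7.0 tiltvec [-0.001  0.002 -1.   ] F [-0.7  0.1 -2. ] w 0.0602 q [-0.59  0.72  1.85  0.    0.57 -0.72]
[0.0, -0.02, 0.16, -0.001, -0.002, -0.001] n>= 1
```

Emit:
move_arm(
  commands=[
    [[0, 0, 0.07, 0, 0, 0], [0, 0, 0.13, 0, 0, 0], [0, 0, 0.13, 0, 0, 0]],
  ],
)

```text
time: 51.68
position: [0.479, -0.1888, 0.1958]
tool_rot: [0.663, 0.749, 0.0, -0.002]
ft_force: [-0.5, -0.1, 2.9]
grip_width: 0.0597
grip_force: 35.0
```

Contact. I release, lift clear and move off to check.

Emit:
move_arm(
  commands=[
    [[0, 0, 0, 0, 0, 0], [0, 0, 0, 0, 0, 0], [0, 0, 0, 0, 0, 0], [0, 0, 0, 0, 0, 0], [0, 0, -1, 0, 0, 0], [0, 0, -2, 0, 0, 0], [0, 0, -4, 0, 0, 0], [0, 0, -4, 0, 0, 0], [5, 0, -5, 0, 0, 0], [8, 0, -5, 0, 0, 0], [8, 0, -5, 0, 0, 0], [8, 0, -5, 0, 0, 0]],
  ],
  claw=-1,
)

```text
time: 53.18
position: [0.4489, 0.0583, 0.3888]
tool_rot: [0.663, 0.748, 0.0, -0.002]
ft_force: [0.7, -0.0, -0.7]
grip_width: 0.0871
grip_force: 0.0
```

Run:
```python
from bars2 import *
bars("t4.png")
o=get_obs();print(o["time"],o["position"])
```

```text
bar 342 [ 495.3 -317.2] [59.9 39.5] 4.3 [0.021  0.0352 0.0412] stripe 63 [ 0.4947 -0.3172  0.0382]
bar 333 [ 487.5 -252.4] [59.3 37.6] 7.1 [0.0233 0.0353 0.0422] stripe 64 [ 0.4875 -0.2535  0.0381]
bar 349 [ 480.1 -186.7] [60.  38.4] 6.9 [0.022  0.0351 0.0422] stripe 66 [ 0.4791 -0.1867  0.0381]
bar 90 [370.9 411.6] [33.5 18.1] 8.2 [0.0139 0.0291 0.0386] stripe 0 
53.225 [0.44654203 0.06433356 0.38933629]
```

View pics/t4.png

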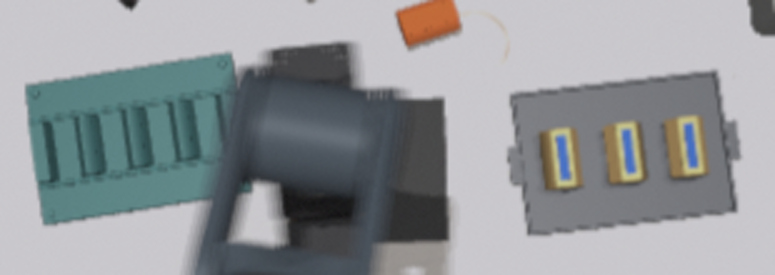

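All three bars lie stripe up in the tray, at (563,158), (628,152) and (688,146), and the mould is empty. Their stripes measure 38 mm high, as expected for bars flat on the tray floor.

```bash
python3 -c "
from rig import *
print(hand_in())"
```

```text
the job is handed in; nothing more can be done
None
```

The job is handed in: all three bars that were present lie flat, stripe up, in the tray and the mould is empty, as the last top picture shows; no verdict came back from the hand-in.

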